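Tip the feed pan, scoop up the bolt blanks and seat the scoop on the scale

TASK

Press the tab of the rocking feed pan down until the pan is fully tipped, so that the bolt blanks roll together at its low end. Then gather all four blanks in the scoop, lift them out and seat the loaded scoop flat between the pegs of the bench scale, its mouth away from the robot, and let go. Do not let any blank fall on the bench, and leave the other things where they lie.

Things in the scene. Friction and masses are not known exactly. Their poses are not given: they have to be found in the camera images.
- feed_pan (a joint): tilt of the rocking feed pan in rad: 0 = level (as it starts), 0.38 = fully tipped on its stop, the tab end (far from the robot) down. The pivot runs across the pan's middle at the underside of its floor, 60 mm above the bench. Friction of about 0.7 N m (the tab takes 5 to 8 N), no spring: it stays where it is left.
- pan_mid (a point): centre of the pan's inner floor, tilting with it, 3 mm above the pivot. x runs along the pan from the tab to the end that rises (roughly towards the robot), z is the floor's normal. Bright, smooth sheet-metal tray, inside 190 (x) by 110 mm (y); floor 3, walls 2.5 mm thick, rims 28 mm above the inner floor, but 48 mm at the tab end. 72 mm uprights flank its middle.
- pan_tab (a point): middle of the top face of the press tab, a flat 34 x 70 mm ear on top of the end wall of the pan that goes down (the far end, away from the robot), 118 mm from pan_mid along the pan's -x, 48 mm above the inner floor (51 mm above the pivot). It moves with the pan.
- blank0_mid (a point): centre of a dark steel bolt blank: round bar with rounded ends, 20 mm in diameter and 46 mm long, about 95 g; its length lies along its y axis. It starts lying in the pan roughly crossways, and rolls down the pan once this is well tipped (beyond about 0.2 rad).
- blank1_mid (a point): centre of a dark steel bolt blank: round bar with rounded ends, 20 mm in diameter and 46 mm long, about 95 g; its length lies along its y axis. It starts lying in the pan roughly crossways, and rolls down the pan once this is well tipped (beyond about 0.2 rad).
- blank2_mid (a point): centre of a dark steel bolt blank: round bar with rounded ends, 20 mm in diameter and 46 mm long, about 95 g; its length lies along its y axis. It starts lying in the pan roughly crossways, and rolls down the pan once this is well tipped (beyond about 0.2 rad).
- blank3_mid (a point): centre of a dark steel bolt blank: round bar with rounded ends, 20 mm in diameter and 46 mm long, about 95 g; its length lies along its y axis. It starts lying in the pan roughly crossways, and rolls down the pan once this is well tipped (beyond about 0.2 rad).
- scoop_base (a point): centre of the underside of the sheet-steel scoop (about 200 g). x -48 mm is its mouth (away from the robot, roughly), +53 mm its back; z up. Floor 1.5 mm thick and 103 mm wide (y), level with the open mouth, edged by a rolled bead 2.5 mm high that keeps blanks from rolling out and also runs along the sides. Side walls 25 mm high run only from x -4 to +48 mm; back wall 31 mm high.
- scoop_grip (a point): point to grasp the scoop: on its upright wooden grip, a flat bar 12 mm thick (scoop x) and 30 mm wide (scoop y) that rises at the back of the scoop to 107 mm; this point is 47 mm behind (+x) scoop_base and 80 mm above the underside. Same axes as scoop_base. Pinch it across its 12 mm thickness.
- scale_seat (a point): centre of the seat on top of the low bench scale (a fixed square base with a 145 x 140 mm steel plate, 40 mm above the bench), z up. Six pegs 8 mm thick and 24 mm high with tapered top 10 mm stand round the seat: one at x -56, one at x +61 (y 0), and at x +-25, y +-59.5 mm. Seated, scoop_base lies on scale_seat with the same axes (mouth to -x, away from the robot), with about 4 mm of play all round.
- lantern: tin lantern base, 110 mm wide, 66 mm high, bystander; origin at the centre of its underside.
- header0: bolt-heading tool, a flat 10 mm iron bar 220 mm long with a round head, lying behind the pan, bystander; origin underneath where the bar meets the head, x towards the head.
- header1: bolt-heading tool, 190 mm long bar, lying on the robot's side of the bench, bystander; origin underneath where the bar meets the head, x towards the head.
- bushing: bronze bushing, 44 mm wide, 36 mm high, bystander; origin at the centre of its underside.
- flux_can: closed tin can, 64 mm wide, 75 mm high, bystander; origin at the centre of its underside.
- hammer: hammer lying on the bench close to the robot, bystander; origin under its middle.
Mind the look-alikes: they are no part of the job. Leave any purple or yellow look-alike of the part that bears blank2_mid alone.

How it is judged:
On the way, in this order (a step that is already met when the one before it is completed fails the run):
1. the feed pan is fully tipped (over 0.35 rad) and all four blanks lie in its lower half (value of joint feed_pan above 0.35 rad and x of blank0_mid in the frame of pan_mid between -0.097 and -0.005 m and z of blank0_mid in the frame of pan_mid between 0 and 0.045 m and x of blank1_mid in the frame of pan_mid between -0.097 and -0.005 m and z of blank1_mid in the frame of pan_mid between 0 and 0.045 m and x of blank2_mid in the frame of pan_mid between -0.097 and -0.005 m and z of blank2_mid in the frame of pan_mid between 0 and 0.045 m and x of blank3_mid in the frame of pan_mid between -0.097 and -0.005 m and z of blank3_mid in the frame of pan_mid between 0 and 0.045 m), for 0.2 s.
2. all four blanks are in the scoop and the scoop is lifted off the pan (x of blank0_mid in the frame of scoop_base between -0.048 and 0.047 m and y of blank0_mid in the frame of scoop_base between -0.055 and 0.055 m and z of blank0_mid in the frame of scoop_base between 0.004 and 0.045 m and x of blank1_mid in the frame of scoop_base between -0.048 and 0.047 m and y of blank1_mid in the frame of scoop_base between -0.055 and 0.055 m and z of blank1_mid in the frame of scoop_base between 0.004 and 0.045 m and x of blank2_mid in the frame of scoop_base between -0.048 and 0.047 m and y of blank2_mid in the frame of scoop_base between -0.055 and 0.055 m and z of blank2_mid in the frame of scoop_base between 0.004 and 0.045 m and x of blank3_mid in the frame of scoop_base between -0.048 and 0.047 m and y of blank3_mid in the frame of scoop_base between -0.055 and 0.055 m and z of blank3_mid in the frame of scoop_base between 0.004 and 0.045 m and height (world z) of scoop_base above 0.105 m and contact force between scoop and feed_pan below 0.05 N), for 0.2 s.
At the end, for the whole second after the job is handed in: The scoop sits flat and at rest on the scale's seat between the pegs (its base within 9 mm sideways and 4 mm in height of the seat, tilt under 0.06 rad), mouth away from the robot (its grip at least 30 mm to the seat's +x), with all four blanks in it (horizontal distance between scoop_base and scale_seat below 0.009 m and z of scoop_base in the frame of scale_seat between -0.004 and 0.004 m and angle between scoop_base's own z axis and vertical below 0.06 rad and x of scoop_grip in the frame of scale_seat above 0.03 m and x of blank0_mid in the frame of scoop_base between -0.048 and 0.047 m and y of blank0_mid in the frame of scoop_base between -0.055 and 0.055 m and z of blank0_mid in the frame of scoop_base between 0.004 and 0.045 m and x of blank1_mid in the frame of scoop_base between -0.048 and 0.047 m and y of blank1_mid in the frame of scoop_base between -0.055 and 0.055 m and z of blank1_mid in the frame of scoop_base between 0.004 and 0.045 m and x of blank2_mid in the frame of scoop_base between -0.048 and 0.047 m and y of blank2_mid in the frame of scoop_base between -0.055 and 0.055 m and z of blank2_mid in the frame of scoop_base between 0.004 and 0.045 m and x of blank3_mid in the frame of scoop_base between -0.048 and 0.047 m and y of blank3_mid in the frame of scoop_base between -0.055 and 0.055 m and z of blank3_mid in the frame of scoop_base between 0.004 and 0.045 m and linear speed of scoop below 0.02 m/s); the robot touches nothing.
It fails at once if a bystander (lantern base, heading tools, bushing, can, hammer) is moved by more than 40 mm (distance of any of lantern, header0, header1, bushing, flux_can, hammer from where it was at the start of the episode above 0.04 m).
It fails at once if a blank falls on the bench (height (world z) of any of blank0_mid, blank1_mid, blank2_mid, blank3_mid below 0.02 m).
It also fails if it takes over 72 s, if anything falls off the work surface, if the arm or the gripper's body presses on something with over 40 N, if the wrist force passes 120 N, or if a joint passes its speed limit or range.

ROBOT

A 6-joint arm with a two-finger parallel gripper is mounted at the origin on the work surface. World frame = base frame: x ahead of the robot, y to its left, z up, the work surface at z = 0. Lengths are in m, angles in rad, forces in N, time in s.
With the tool pointing down it reaches from about 0.375 to 0.975 m from the base axis. Payload 3.8 kg.
Tool frame: the origin (TCP) lies at the very end of the fingers, on their centre line; the grasp point (between the pads) lies 19 mm behind it (robot.hold_point_z is the distance from the TCP to the grasp point, in m); z points along the fingers, y is the line along which they close (so a half turn about z gives the same grasp; the last joint's range is limited). The gripper opens to 85 mm and grips with 20 to 120 N. Pads are 22 mm wide; open, the fingers measure 114 mm over their backs; the gripper's body (76 mm by 85 mm) begins 54 mm behind the grasp point. The pads swing forward as they close: fully open they stand 13 mm farther back than shut.
Start: joints at [1.242, 0.264, 1.604, -0, 1.274, -0.037], TCP at [0.194, 0.646, 0.231] pointing down, gripper open.
Joint ranges: [-2.63, 2.63], [-0.94, 2.18], [0.31, 2.57], [-1.31, 4.45], [0, 2.66], [-2.55, 2.55]. Speed limits (rad/s): [2.57, 2.57, 3.14, 3.14, 3.14, 3.14].

INTERFACE

Orientations are given as a unit quaternion [x, y, z, w].
In Python, from rig import robot gives the robot as it stands. The module is installed in compiled form; this text tells all that it offers.
- The arm moves only by the tool carry_out, never from a script. Its argument "increments" is a list of rows, each a list of 5 numbers: the shift along the tool's x, y, z in mm, then the turn about the tool's z in degrees, then the opening, from -1 (shut) to 1 (fully open), so that 0 is half open. In form: [[tx, ty, tz, roll, jaw], ...]. A call has 1 to 12 rows; each row shifts and turns the commanded pose from where the row before left it, along the tool's axes as they then stand; what a row does not reach is not made up. A row lasts 1/8 s, in which the tool goes at most 62.5 mm and 10.7 degrees, less where a joint would pass 70% of its speed; a pose out of reach is approached as far as the arm can. A call is refused whole if a number of a shift passes 62.5 or a number of a turn 10.7, either way. A call with a gripper value outside its range is refused whole. The fingers move at their own pace and stop on an object; the grip force is fixed at half the most. Time passes only in rows, so rows that do not move let the fingers close. It gives the time, the measured TCP pose, the force, the opening and the grip force at its end, in the units of the state.
- robot.state(): the state, without advancing time (a new reading comes with each control period).
- robot.get_image(name): name is "side" or "top"; returns the picture (480x640x3 uint8, blue, green, red); there is no depth.
- robot.camera_params(name): a dict with "vfov" (degrees; the focal length in pixels is half the picture's height over the tangent of half this angle, whatever the lens; pixels are square), "cx", "cy" (the principal point, pixels), "extrinsics" (4x4, takes a point from camera to world coordinates). Camera axes: x right, y up, looking along -z (the intrinsics and any distortion apply to the point x, -y, -z); pixel columns grow to the right and rows downward; lengths in m; the calibration is good to about 2 mm. A picture is of the moment at which its call begins. camera_params takes no time and is no camera call.
- robot.close_job(): hands the job in; it is judged then, once.
Trained networks look in the newest picture that a camera, given by its name, has taken for a name from the list of things; names that differ only in an ending like _2 or _b are one class to them, and where a whole thing is asked for, a point or a joint stands for the part that bears it (a point fixed in the world has none). Each returns a list of dicts, best first, with "score" (0 to 1); they miss things now and then, are a little off and sometimes report something else, mostly with a low value. They report only what shows in the picture. A call takes as long as a camera call. They do not tell look-alikes from the thing itself.
- robot.trace(camera, query): "pixels" (480x640 bool, what is visible of it).
- robot.tip_of(camera, query): "position" ([x, y, z] in m, in world coordinates, good to about 4 mm: a listed point, or the origin of a listed thing).
The state is a dict: "time_s": time; "q": joint angles; "qd": joint speeds; "effort": joint torques, N m; "tcp_pos": TCP position; "orientation": TCP orientation; "ft_force": force on the tool from outside, world axes, zero at the start; "wrist_torque": the same for the moment, N m; "width": finger opening in m; "grip_force": force on a finger pad.
Only numpy, scipy, OpenCV 4.12 (cv2) and the standard library are available. Lean on these libraries where they do the work, as an engineer would, in place of code of your own. Each camera call takes 0.05 s, during which the arm holds its last target. There are 200 camera calls.

## Working session

There is one attempt and no reset: what is moved stays moved. The work goes in short steps, Python scripts to look and compute and a tool call to move; the robot and the scene stay as the last step left them, time stands still between calls to the robot, and variables do not carry over. Pictures are saved under pics/ and viewed, at most 10 in all, crops included, and the job is handed in when it is done.

Besides the shell and the picture viewer there is one more tool, called after "Request:" as a command line: name --pt "numbers of a row" for each row, then --argument value for the rest. carry_out: Moves the arm, as the interface text tells. Its arguments: {"type":"object","properties":{"increments":{"type":"array"}},"required":["increments"]}

```bash
mkdir -p pics; cat > h.py <<'E'
from rig import robot
import numpy as np, cv2
from scipy.spatial.transform import Rotation as R
np.set_printoptions(precision=4,suppress=True)
def snap(cam,name=None):
    im=robot.get_image(cam)
    if name: cv2.imwrite(f'pics/{name}.png',im)
    return im
def tips(cam,qs,n=2):
    for q in qs:
        for d in robot.tip_of(cam,q)[:n]: print(cam,q,np.array(d['position']),round(d['score'],2))
def proj(cam,P):
    c=robot.camera_params(cam);T=np.linalg.inv(c['extrinsics']);p=T[:3,:3]@np.array(P)+T[:3,3]
    f=240/np.tan(np.radians(c['vfov'])/2)
    return c['cx']+f*p[0]/-p[2], c['cy']-f*p[1]/-p[2]
def ray(cam,u,v,z):
    c=robot.camera_params(cam);T=np.array(c['extrinsics']);f=240/np.tan(np.radians(c['vfov'])/2)
    d=T[:3,:3]@np.array([(u-c['cx'])/f,-(v-c['cy'])/f,-1]);o=T[:3,3]
    return o+d*(z-o[2])/d[2]
def st():
    s=robot.state();print(s['time_s'],'tcp',np.array(s['tcp_pos']),'R\n',R.from_quat(s['orientation']).as_matrix(),'F',np.array(s['ft_force']),'w',s['width'],s['grip_force'])
E
python3 - <<'E'
from h import *
for c in('top','side'):
    snap(c,c+'0'); p=robot.camera_params(c); print(p)
    tips(c,['pan_mid','pan_tab','scoop_base','scoop_grip','scale_seat','blank0_mid'],4 if 0 else 5)
st()
E
```

```text
{'vfov': 55.152994581465464, 'cx': 318.14359268750286, 'cy': 240.1946272337044, 'extrinsics': array([[ 0.0276,  0.9853, -0.1688,  0.3915],
       [-0.9994,  0.0309,  0.0169, -0.025 ],
       [ 0.0219,  0.1683,  0.9855,  1.0775],
       [ 0.    ,  0.    ,  0.    ,  1.    ]])}
top pan_mid [ 0.5723 -0.0372  0.0647] 0.91
top pan_tab [ 0.6887 -0.0307  0.1062] 0.93
top pan_tab [ 0.5655 -0.0086  0.0705] 0.72
top pan_tab [ 0.2847 -0.3818 -0.0014] 0.33
top scoop_base [ 0.5122  0.2802 -0.0001] 0.65
top scoop_grip [0.4669 0.284  0.0777] 0.84
top scale_seat [ 0.558  -0.2884  0.0411] 0.72
top blank0_mid [ 0.5071 -0.0104  0.0726] 0.73
top blank0_mid [ 0.5696 -0.0679  0.0781] 0.65
top blank0_mid [ 0.284  -0.3808  0.0017] 0.28
{'vfov': 55.67381295463388, 'cx': 322.54126170001945, 'cy': 232.7530747705748, 'extrinsics': array([[-0.9959,  0.0585, -0.0694,  0.4934],
       [-0.0898, -0.5251,  0.8463,  0.7627],
       [ 0.0131,  0.8491,  0.5281,  0.5758],
       [ 0.    ,  0.    ,  0.    ,  1.    ]])}
side pan_mid [ 0.5671 -0.0348  0.0622] 0.73
side pan_tab [ 0.6928 -0.0302  0.1129] 0.58
side scoop_base [ 0.5147  0.2814 -0.0034] 0.7
side scoop_grip [0.4621 0.2826 0.0788] 0.78
side scale_seat [ 0.5581 -0.289   0.0402] 0.93
side scale_seat [ 0.5161  0.278  -0.0017] 0.62
side scale_seat [ 0.5684 -0.0373  0.0637] 0.22
side blank0_mid [ 0.506  -0.012   0.0696] 0.66
side blank0_mid [ 0.6758 -0.2261 -0.0046] 0.41
0.7 tcp [0.1942 0.6465 0.2313] R
 [[-0.9577  0.2877  0.0001]
 [ 0.2877  0.9577  0.0001]
 [-0.      0.0001 -1.    ]] F [ 0.2852 -1.0856  0.1937] w 0.08547414047009796 0.0
```

View pics/top0.png

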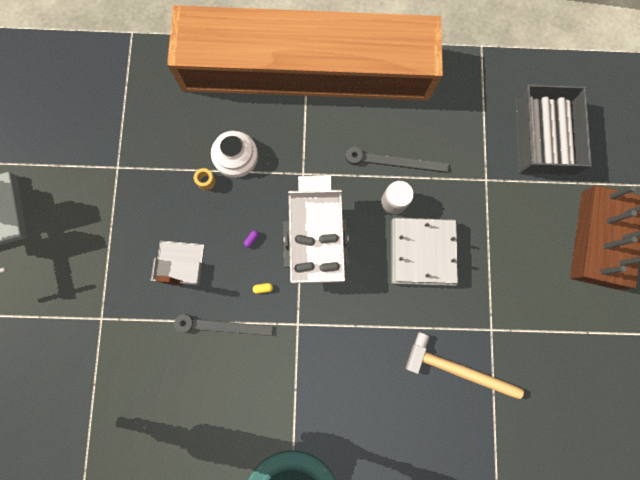

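View pics/side0.png

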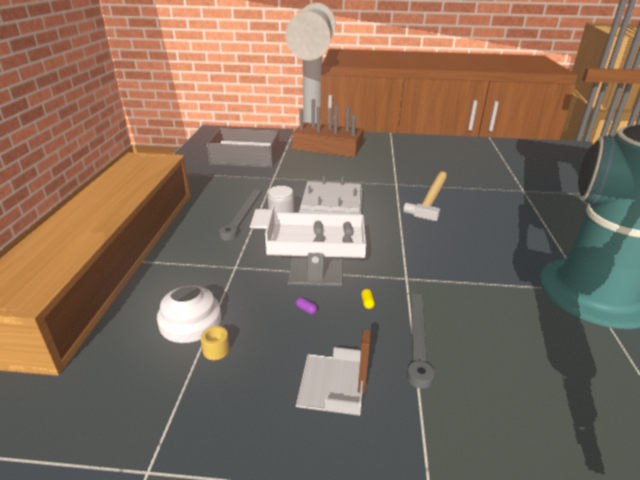

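The top picture shows the pan at about (316,237) with its tab at (315,183). The scoop is at (180,262) with its grip at (162,270), and the scale is at (425,252). The four dark blanks lie around (304–330, 240–267), with purple and yellow decoys at (251,239) and (263,289). The side view agrees with this. Next I'll move to above the tab with the jaws shut.

Request:
carry_out --pt "0 0 0 10.5 -1" --pt "0 0 0 10.5 -1" --pt "0 0 0 10.5 -1" --pt "0 0 0 10.5 -1" --pt "0 0 0 10.5 -1" --pt "0 0 0 10.5 -1" --pt "0 0 0 10.3 -1" --pt "-48 35 0 0 -1" --pt "-48 35 0 0 -1" --pt "-48 35 0 0 -1" --pt "-48 35 0 0 -1" --pt "-48 35 0 0 -1"

```text
time_s: 2.2
tcp_pos: [0.37, 0.4049, 0.2316]
orientation: [0.707, 0.707, 0.0, 0.0]
ft_force: [0.1, -0.3, 0.8]
width: 0.0001
grip_force: 0.0
```

Request:
carry_out --pt "-48 35 0 0 -1" --pt "-48 35 0 0 -1" --pt "-48 35 0 0 -1" --pt "-48 35 0 0 -1" --pt "-48 35 5 0 -1" --pt "-48 35 10 0 -1" --pt "-48 35 10 0 -1" --pt "-48 35 10 0 -1" --pt "-48 35 10 0 -1" --pt "0 0 0 0 -1"

```text
time_s: 3.45
tcp_pos: [0.6851, -0.0296, 0.1845]
orientation: [0.709, 0.705, -0.001, -0.0]
ft_force: [-0.5, 0.4, 1.0]
width: 0.0
grip_force: 0.0
```

```bash
python3 - <<'E'
from h import *
st()
E
```

```text
3.45 tcp [ 0.6851 -0.0296  0.1845] R
 [[ 0.0048  1.     -0.0014]
 [ 1.     -0.0048 -0.0009]
 [-0.0009 -0.0014 -1.    ]] F [-0.475   0.3568  1.0418] w 4.7995486546626526e-05 0.0
```

Request:
carry_out --pt "0 6 30 0 -1" --pt "0 0 30 0 -1" --pt "0 1 7 0 -1" --pt "0 1 5 0 -1" --pt "0 1 5 0 -1" --pt "0 1 5 0 -1" --pt "0 1 5 0 -1" --pt "0 1 5 0 -1" --pt "0 1 5 0 -1" --pt "0 1 5 0 -1" --pt "0 1 5 0 -1" --pt "0 0 5 0 -1"

```text
time_s: 4.95
tcp_pos: [0.7019, -0.0256, 0.0769]
orientation: [0.707, 0.707, 0.002, 0.002]
ft_force: [3.1, 0.0, 4.7]
width: -0.0003
grip_force: 2.1
```

Request:
carry_out --pt "0 0 4 0 -1" --pt "0 0 4 0 -1" --pt "0 0 3 0 -1" --pt "0 0 3 0 -1" --pt "0 0 2 0 -1"

```text
time_s: 5.58
tcp_pos: [0.7026, -0.0261, 0.0637]
orientation: [0.707, 0.707, 0.003, 0.003]
ft_force: [-1.9, 0.7, 23.1]
width: 0.0001
grip_force: 10.3
```

```bash
python3 - <<'E'
from h import *
st()
snap('side','side1');snap('top')
tips('top',['pan_mid','pan_tab','blank0_mid'],5)
tips('side',['pan_tab','blank0_mid'],5)
E
```

```text
5.575 tcp [ 0.7026 -0.0261  0.0637] R
 [[ 0.0005  1.      0.0078]
 [ 1.     -0.0005 -0.0006]
 [-0.0006  0.0078 -1.    ]] F [-1.9426  0.6572 23.1169] w 5.825039440987174e-05 10.274731556419283
top pan_tab [0.5128 0.2845 0.0016] 0.53
side pan_tab [ 0.7077 -0.0275  0.061 ] 0.8
```

View pics/side1.png

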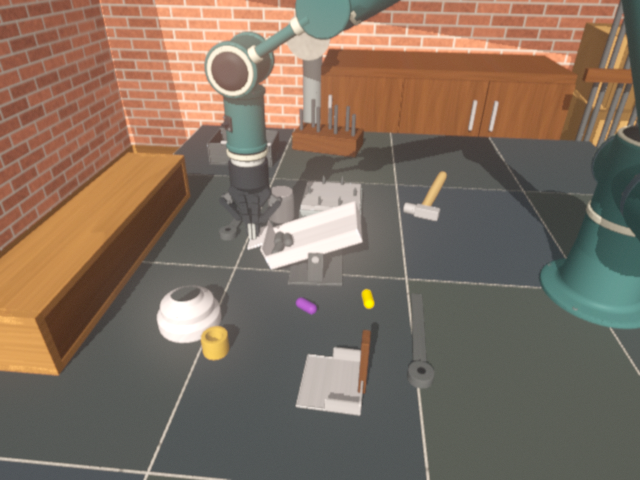

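The pan is on its stop (23 N) with the blanks gathered at its low end near (280,240). The tool can't pitch, so I'll level the pan again by pressing its near rim and then scoop with the scoop flat.

Request:
carry_out --pt "0 0 -50 0 -1" --pt "0 0 -50 0 -1" --pt "0 -20 -40 0 -1" --pt "-3 -55 0 0 -1" --pt "-4 -55 0 0 -1" --pt "-4 -55 0 0 -1" --pt "-3 -28 30 0 -1" --pt "0 0 30 0 -1" --pt "0 0 8 0 -1" --pt "0 -2 4 0 -1" --pt "0 -2 4 0 -1" --pt "0 -2 4 0 -1"

```text
time_s: 7.42
tcp_pos: [0.4807, -0.0397, 0.1189]
orientation: [0.707, 0.707, 0.0, 0.0]
ft_force: [0.0, -0.7, -0.1]
width: 0.0001
grip_force: 0.0
```

```bash
python3 - <<'E'
from h import *
im=snap('side'); cv2.imwrite('pics/c2.png',cv2.resize(im[120:320,220:420],None,fx=3,fy=3,interpolation=cv2.INTER_CUBIC))
snap('top');tips('top',['pan_mid','pan_tab','blank0_mid'],5);tips('side',['pan_mid','pan_tab','blank0_mid'],5)
E
```

```text
top pan_tab [ 0.7021 -0.033   0.0636] 0.85
top blank0_mid [0.639  0.0124 0.0463] 0.56
side pan_mid [ 0.5684 -0.0353  0.0641] 0.83
side pan_tab [ 0.7048 -0.0285  0.0591] 0.92
side blank0_mid [ 0.5691 -0.034   0.0664] 0.31
```

View pics/c2.png

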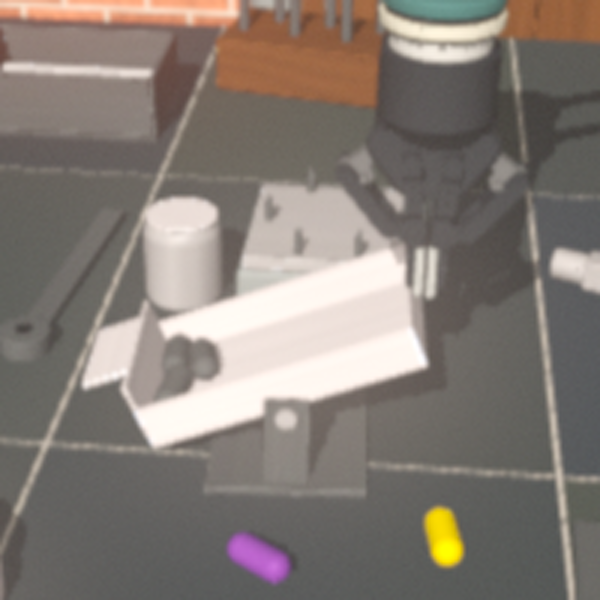

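The fingers (425,270) are just outside the rim. I'll go up, 18 mm inward, and press again.

Request:
carry_out --pt "0 0 -25 0 -1" --pt "0 16 0 0 -1" --pt "0 0 12 0 -1" --pt "0 0 6 0 -1" --pt "0 -1 4 0 -1" --pt "0 -2 4 0 -1" --pt "0 -2 4 0 -1" --pt "0 -2 4 0 -1" --pt "0 -2 4 0 -1" --pt "0 -2 4 0 -1" --pt "0 -2 4 0 -1" --pt "0 -1 4 0 -1"

```text
time_s: 9.32
tcp_pos: [0.4808, -0.0402, 0.0937]
orientation: [0.707, 0.707, -0.001, -0.001]
ft_force: [-6.6, -1.5, 14.3]
width: -0.0001
grip_force: 7.0
```

Request:
carry_out --pt "0 0 2 0 -1" --pt "0 0 2 0 -1" --pt "0 0 2 0 -1" --pt "0 0 1 0 -1"

```text
time_s: 9.82
tcp_pos: [0.4818, -0.04, 0.0889]
orientation: [0.707, 0.707, -0.001, -0.0]
ft_force: [3.6, -0.3, 2.0]
width: -0.0
grip_force: 0.6
```

```bash
python3 - <<'E'
from h import *
im=snap('side'); cv2.imwrite('pics/c3.png',cv2.resize(im[170:280,240:400],None,fx=5,fy=5,interpolation=cv2.INTER_CUBIC))
snap('top');tips('top',['pan_mid','pan_tab','blank0_mid'],5);tips('side',['pan_mid','pan_tab','blank0_mid'],5)
E
```

```text
top pan_mid [ 0.5711 -0.0364  0.0618] 0.74
top pan_mid [ 0.5577 -0.2899  0.0413] 0.6
top pan_mid [ 0.2817 -0.3806 -0.0028] 0.28
top pan_tab [ 0.6883 -0.0328  0.1083] 0.85
top blank0_mid [0.6391 0.0124 0.0737] 0.65
side pan_mid [ 0.5673 -0.0367  0.0658] 0.93
side pan_tab [ 0.6925 -0.0281  0.1092] 0.56
side blank0_mid [ 0.5678 -0.0343  0.064 ] 0.72
```

View pics/c3.png

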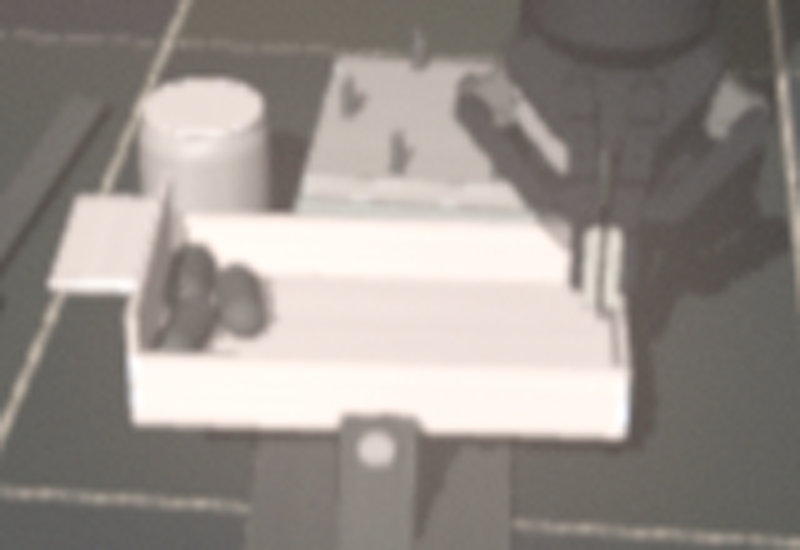

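The blanks lie against the far wall around (190–240, 300) in the crop and the pan is nearly level. Next I'll measure the yaw of the scoop, pan and scale from their masks.

```bash
python3 - <<'E'
from h import *
im=snap('top')
for q,z in(('scoop_base',0.0),('feed_pan',0.085),):
    d=robot.trace('top',q)[0]; m=d['pixels'].astype(np.uint8)
    c=max(cv2.findContours(m,0,2)[0],key=cv2.contourArea)[:,0]
    P=np.array([ray('top',u,v,z)[:2] for u,v in c],np.float32)
    print(q,d['score'],cv2.minAreaRect(P*1000),cv2.boundingRect(c))
cv2.imwrite('pics/t4.png',np.hstack([cv2.resize(im[225:305,140:220],(400,400),interpolation=2),cv2.resize(im[170:290,275:355],(400,600),interpolation=2)[:400]]))
cv2.imwrite('pics/t5.png',np.vstack([cv2.resize(im[230:300,140:220],(480,420),interpolation=2)]))
E
```

```text
scoop_base 0.97 ((511.25518798828125, 283.4440612792969), (113.2353286743164, 103.19752502441406), 84.18910217285156) (152, 241, 52, 45)
feed_pan 0.62 ((649.179931640625, -33.72686004638672), (121.37324523925781, 117.9561767578125), 1.83265221118927) (289, 175, 54, 54)
```

View pics/t4.png

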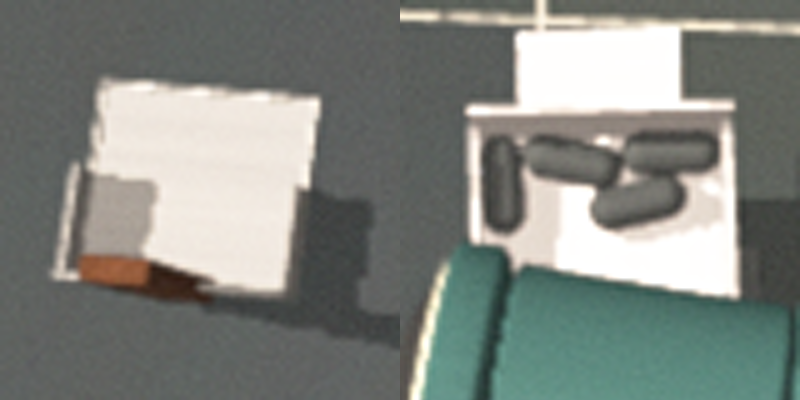

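Request:
carry_out --pt "0 0 -50 0 -1" --pt "0 0 -50 0 0.3" --pt "55 0 -10 0 0.3" --pt "55 0 0 0 0.3" --pt "55 0 0 0 0.3" --pt "55 0 0 0 0.3" --pt "55 0 0 0 0.3" --pt "48 -17 0 0 0.3"

```text
time_s: 11.38
tcp_pos: [0.464, 0.2846, 0.1952]
orientation: [0.707, 0.707, -0.002, -0.0]
ft_force: [0.3, 0.0, 0.3]
width: 0.0553
grip_force: 0.0
```

The crop shows three blanks lying crossways along the far wall and one lying lengthways at the left wall. The scoop yaw is about -2.5° and the pan yaw about +2°. Now I'll grasp the scoop.

Request:
carry_out --pt "-1 0 40 2.5 0.3" --pt "0 0 40 0 0.3" --pt "0 0 40 0 0.3" --pt "0 0 23 0 0.3" --pt "0 0 0 0 -1" --pt "0 0 0 0 -1" --pt "0 0 0 0 -1" --pt "0 0 0 0 -1" --pt "0 0 0 0 -1"

```text
time_s: 12.5
tcp_pos: [0.4658, 0.2827, 0.0545]
orientation: [0.722, 0.691, 0.001, 0.0]
ft_force: [-1.1, -0.2, 3.7]
width: 0.0108
grip_force: 59.5
```

Request:
carry_out --pt "0 0 -40 0 -1" --pt "0 0 -55 0 -1" --pt "0 0 -55 0 -1" --pt "0 0 0 -4.4 -1" --pt "-53 3 0 0 -1" --pt "-53 4 0 0 -1" --pt "-53 4 0 0 -1" --pt "-53 4 0 0 -1" --pt "-53 4 0 0 -1" --pt "-53 4 20 0 -1" --pt "-3 0 25 0 -1" --pt "0 0 0 0 -1"

```text
time_s: 14.0
tcp_pos: [0.496, -0.0382, 0.1558]
orientation: [0.696, 0.718, -0.002, -0.002]
ft_force: [-0.2, 0.5, -1.9]
width: 0.0107
grip_force: 58.9
```

```bash
python3 - <<'E'
from h import *
st()
im=snap('top','t6'); sd=snap('side')
cv2.imwrite('pics/v7.png',np.hstack([cv2.resize(im[170:290,265:365],(400,480),interpolation=2),cv2.resize(sd[150:290,240:380],(400,400),interpolation=2)[0:400].copy() if 0 else cv2.resize(sd[150:318,240:380],(400,480),interpolation=2)]))
for c in('top','side'): tips(c,['pan_mid','pan_tab','scoop_base','scoop_grip'],1)
tips('side',['scale_seat'],1);tips('top',['scale_seat'],1)
E
```

```text
14.0 tcp [ 0.496  -0.0382  0.1558] R
 [[-0.0309  0.9995 -0.0058]
 [ 0.9995  0.0309  0.0009]
 [ 0.0011 -0.0058 -1.    ]] F [-0.2131  0.4909 -1.9477] w 0.010674466306719711 58.89387845993042
top pan_tab [ 0.6913 -0.034   0.1078] 0.87
side pan_mid [ 0.5693 -0.034   0.066 ] 0.64
side pan_tab [ 0.6898 -0.0318  0.1098] 0.71
side scoop_base [ 0.5448 -0.0351  0.0991] 0.8
side scoop_grip [ 0.4951 -0.0396  0.1833] 0.56
side scale_seat [ 0.5567 -0.2908  0.0385] 0.67
top scale_seat [ 0.557  -0.2886  0.0463] 0.63
```

View pics/v7.png

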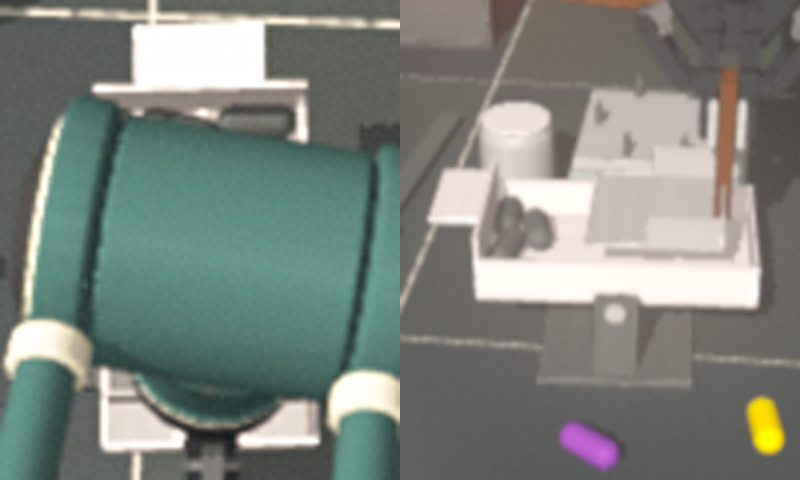

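The scoop hovers over the pan's near half, in line with it, and the blanks are still at the far wall. Now I'll lower it inside.

Request:
carry_out --pt "0 0 6 0 -1" --pt "0 0 5 0 -1" --pt "0 0 4 0 -1" --pt "0 0 0 0 -1"

```text
time_s: 15.1
tcp_pos: [0.4981, -0.0377, 0.1426]
orientation: [0.695, 0.719, -0.0, -0.0]
ft_force: [0.2, -1.2, -1.7]
width: 0.0118
grip_force: 58.9
```

Request:
carry_out --pt "0 0 6 0 -1" --pt "0 0 6 0 -1" --pt "0 0 5 0 -1" --pt "0 0 0 0 -1"

```text
time_s: 15.6
tcp_pos: [0.4981, -0.0377, 0.1256]
orientation: [0.695, 0.719, -0.0, -0.0]
ft_force: [-0.5, -0.4, -1.7]
width: 0.0114
grip_force: 58.8
```

Request:
carry_out --pt "2 0 0 0 -1" --pt "2 0 0 0 -1" --pt "0 0 0 0 -1"

```text
time_s: 15.98
tcp_pos: [0.4987, -0.0362, 0.1268]
orientation: [0.695, 0.719, -0.002, 0.002]
ft_force: [-0.1, -9.3, -2.5]
width: 0.0112
grip_force: 58.8
```

Request:
carry_out --pt "-2 0 0 0 -1" --pt "-2 0 0 0 -1" --pt "-2 0 0 0 -1" --pt "-2 0 0 0 -1" --pt "0 0 0 0 -1"

```text
time_s: 16.6
tcp_pos: [0.4988, -0.0416, 0.1263]
orientation: [0.695, 0.719, 0.0, -0.0]
ft_force: [0.0, 0.5, -1.3]
width: 0.0113
grip_force: 58.9
```

Request:
carry_out --pt "1.5 0 3 0 -1" --pt "0 0 3 0 -1" --pt "0 0 2 0 -1" --pt "0 0 0 0 -1"

```text
time_s: 17.1
tcp_pos: [0.4987, -0.0402, 0.1182]
orientation: [0.695, 0.719, 0.0, -0.0]
ft_force: [-0.9, -0.1, -1.4]
width: 0.0117
grip_force: 58.9
```

Request:
carry_out --pt "0 0 2 0 -1" --pt "0 0 2 0 -1" --pt "0 0 0 0 -1"

```text
time_s: 17.48
tcp_pos: [0.501, -0.0403, 0.1175]
orientation: [0.695, 0.719, 0.002, 0.002]
ft_force: [-2.4, 0.9, 12.2]
width: 0.0112
grip_force: 60.9
```

Request:
carry_out --pt "0 0 -2 0 -1" --pt "0 5 0 0 -1" --pt "0 5 0 0 -1" --pt "0 5 0 0 -1" --pt "0 4 0 0 -1" --pt "0 4 0 0 -1" --pt "0 4 0 0 -1" --pt "0 4 0 0 -1"

```text
time_s: 18.48
tcp_pos: [0.5304, -0.0392, 0.1175]
orientation: [0.695, 0.719, 0.0, 0.0]
ft_force: [-3.2, 0.6, 7.9]
width: 0.0115
grip_force: 60.5
```

Request:
carry_out --pt "0 3 -1 0 -1" --pt "0 4 0 0 -1" --pt "0 4 0 0 -1" --pt "0 3 0 0 -1"

```text
time_s: 18.98
tcp_pos: [0.544, -0.0387, 0.1175]
orientation: [0.695, 0.719, 0.0, 0.0]
ft_force: [-2.5, -0.5, 5.8]
width: 0.0111
grip_force: 60.0
```

```bash
python3 - <<'E'
from h import *
im=snap('top'); sd=snap('side')
cv2.imwrite('pics/v8.png',np.hstack([cv2.resize(im[170:266,275:355],(400,480),interpolation=2),cv2.resize(sd[170:266,250:330],(400,480),interpolation=2)]))
for c in('top','side'): tips(c,['pan_tab','scoop_base','blank0_mid'],4)
E
```

```text
side scoop_base [ 0.5942 -0.0369  0.0584] 0.56
side blank0_mid [0.6387 0.013  0.0703] 0.37
```

View pics/v8.png

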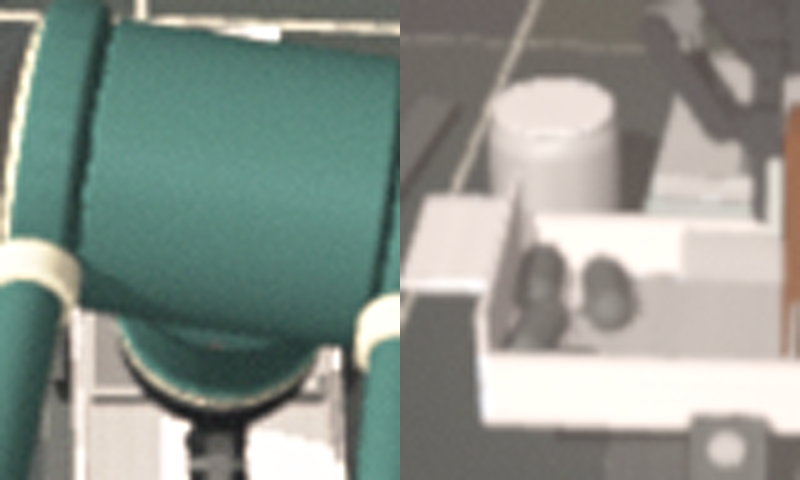

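The rear blank (605,290) already rides over the scoop's lip, and the others still lie at the far wall. I'll keep pushing.

Request:
carry_out --pt "0 3 0 0 -1" --pt "0 3 0 0 -1" --pt "0 3 0 0 -1" --pt "0 3 0 0 -1"

```text
time_s: 19.88
tcp_pos: [0.5548, -0.0384, 0.1175]
orientation: [0.695, 0.719, -0.001, -0.001]
ft_force: [-4.3, 0.3, 8.2]
width: 0.0114
grip_force: 60.5
```

Request:
carry_out --pt "0 3 0 0 -1" --pt "0 3 0 0 -1" --pt "0 2 0 0 -1"

```text
time_s: 20.25
tcp_pos: [0.5629, -0.0381, 0.1175]
orientation: [0.695, 0.719, -0.001, -0.001]
ft_force: [-1.9, 0.8, 7.9]
width: 0.011
grip_force: 60.2
```

Request:
carry_out --pt "0 2 0 0 -1" --pt "0 2 0 0 -1" --pt "0 0 0 0 -1"

```text
time_s: 20.62
tcp_pos: [0.5671, -0.0379, 0.1175]
orientation: [0.695, 0.719, -0.0, -0.0]
ft_force: [-2.1, -0.1, 7.2]
width: 0.0111
grip_force: 60.1
```

Request:
carry_out --pt "0 2 0 0 -1" --pt "0 1 0 0 -1" --pt "0 0 0 0 -1"

```text
time_s: 21.0
tcp_pos: [0.5698, -0.0379, 0.1175]
orientation: [0.695, 0.719, -0.001, -0.001]
ft_force: [-2.3, -0.4, 7.0]
width: 0.0113
grip_force: 60.2
```

Request:
carry_out --pt "0 2 0 0 -1" --pt "0 1 0 0 -1" --pt "0 0 0 0 -1"

```text
time_s: 21.38
tcp_pos: [0.5708, -0.0379, 0.1175]
orientation: [0.695, 0.719, -0.002, -0.002]
ft_force: [-8.3, -0.8, 12.1]
width: 0.011
grip_force: 60.8
```

```bash
python3 - <<'E'
from h import *
sd=snap('side')
cv2.imwrite('pics/v9.png',cv2.resize(sd[170:266,250:346],(600,600),interpolation=2))
tips('side',['pan_tab','scoop_base','blank0_mid'],4)
E
```

```text
side pan_tab [ 0.6916 -0.0302  0.1092] 0.68
side pan_tab [ 0.5663 -0.0347  0.0673] 0.54
side scoop_base [ 0.6172 -0.0345  0.0575] 0.77
side blank0_mid [0.6406 0.01   0.0697] 0.54
```

View pics/v9.png

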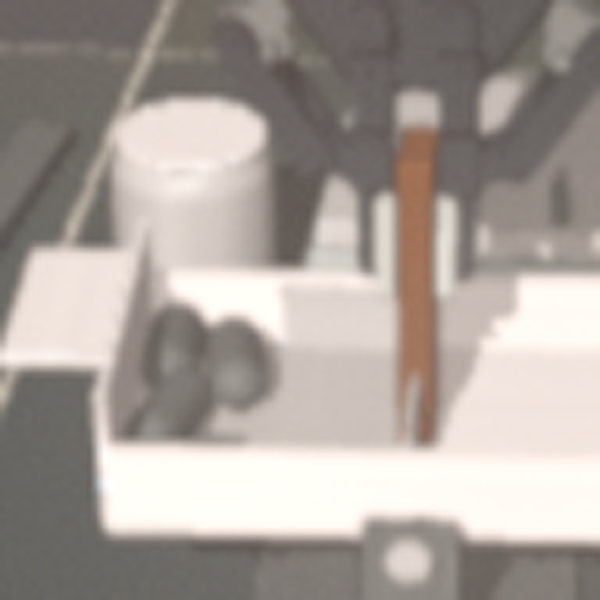

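The mouth has reached the far wall (Fx -8 N) and the blanks are on the scoop. I'll ease it off the walls, then lift gently.

Request:
carry_out --pt "0 -2 -1 0 -1" --pt "2 0 0 0 -1" --pt "1 0 0 0 -1" --pt "0 0 0 0 -1" --pt "-1 0 0 0 -1" --pt "-2 -1 0 0 -1" --pt "0 -1 0 0 -1" --pt "0 0 -1 0 -1"

```text
time_s: 22.58
tcp_pos: [0.5693, -0.0379, 0.1182]
orientation: [0.695, 0.719, -0.0, -0.0]
ft_force: [0.4, 0.6, -5.8]
width: 0.0113
grip_force: 58.4
```

Request:
carry_out --pt "0 0 -2 0 -1" --pt "0 0 -2 0 -1" --pt "0 0 -3 0 -1" --pt "0 0 -3 0 -1" --pt "0 0 0 0 -1"

```text
time_s: 23.2
tcp_pos: [0.57, -0.0379, 0.1298]
orientation: [0.695, 0.719, 0.0, 0.0]
ft_force: [0.8, -0.4, -5.9]
width: 0.0114
grip_force: 58.4
```

```bash
python3 - <<'E'
from h import *
sd=snap('side')
cv2.imwrite('pics/v10.png',cv2.resize(sd[150:266,240:356],(600,600),interpolation=2))
for q in ('blank0_mid','scoop_base'):
  for d in robot.trace('side',q)[:5]:
    v,u=np.nonzero(d['pixels']);print(q,round(d['score'],2),len(u),u.min(),u.max(),v.min(),v.max())
tips('side',['pan_tab','scoop_base','blank0_mid'],4)
E
```

```text
blank0_mid 0.6 129 269 289 234 240
scoop_base 0.91 1068 282 320 184 242
side pan_tab [ 0.6919 -0.0281  0.1114] 0.94
side pan_tab [ 0.6145 -0.0358  0.0747] 0.15
side scoop_base [ 0.6181 -0.0376  0.0708] 0.95
side blank0_mid [0.6402 0.0066 0.0832] 0.49
```

The wrist now carries about 4 N more than the empty scoop, so all four blanks are aboard. I'll carry on lifting.

Request:
carry_out --pt "0 -1 -2 0 -1" --pt "0 -1 -3 0 -1" --pt "0 0 -4 0 -1" --pt "0 0 -5 0 -1" --pt "0 0 -5 0 -1" --pt "0 0 -5 0 -1" --pt "0 0 -6 0 -1" --pt "0 0 -6 0 -1" --pt "0 0 -7 0 -1" --pt "0 0 -7 0 -1" --pt "0 0 -7 0 -1" --pt "0 0 -7 0 -1"

```text
time_s: 25.0
tcp_pos: [0.5676, -0.0379, 0.1938]
orientation: [0.695, 0.719, 0.0, 0.0]
ft_force: [-1.4, -0.9, -5.5]
width: 0.0114
grip_force: 58.4
```

Request:
carry_out --pt "0 0 -8 0 -1" --pt "0 0 -8 0 -1" --pt "0 0 -5 0 -1" --pt "0 0 0 0 -1" --pt "0 0 0 0 -1"

```text
time_s: 25.62
tcp_pos: [0.5674, -0.0379, 0.214]
orientation: [0.695, 0.719, -0.0, -0.0]
ft_force: [0.1, -0.6, -6.1]
width: 0.0114
grip_force: 58.5
```

```bash
python3 - <<'E'
from h import *
sd=snap('side')
cv2.imwrite('pics/v10.png',cv2.resize(sd[100:260,220:380],(600,600),interpolation=2))
tips('side',['scoop_base','scoop_grip','blank0_mid','scale_seat'],4)
snap('top');tips('top',['scale_seat'],1)
for q,z in(('scale_seat',0.04),):
    d=robot.tip_of('top',q)
st()
E
```

```text
side scoop_base [ 0.615  -0.0393  0.1554] 0.8
side scoop_grip [ 0.5633 -0.0391  0.2392] 0.97
side blank0_mid [0.6373 0.0084 0.1702] 0.73
side blank0_mid [0.7128 0.2306 0.0018] 0.32
top scale_seat [ 0.5568 -0.2895  0.0438] 0.68
26.025 tcp [ 0.5676 -0.0379  0.2141] R
 [[-0.0328  0.9995 -0.0003]
 [ 0.9995  0.0328  0.    ]
 [ 0.0001 -0.0003 -1.    ]] F [-0.4826  0.5684 -5.3839] w 0.011157193501390302 58.451220989227295
```

View pics/v10.png

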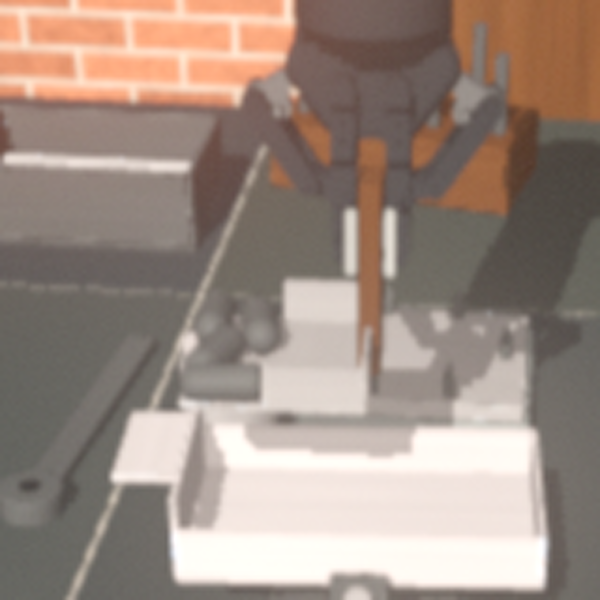

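All four blanks sit in the raised scoop at about (180–280, 300–380) in the crop. Next I'll get the scale's yaw from the first top picture.

```bash
python3 - <<'E'
from h import *
from scipy.optimize import least_squares
im=cv2.imread('pics/top0.png');g=cv2.cvtColor(im,6)
x0,y0=380,208;s=g[y0:298,x0:470]
m=(s>150).astype(np.uint8);n,l,stt,c=cv2.connectedComponentsWithStats(m)
print(stt[1:][stt[1:,4]>100])
k=1+np.argmax(stt[1:,4]);ct=max(cv2.findContours((l==k).astype(np.uint8),0,2)[0],key=cv2.contourArea)
r=cv2.minAreaRect(np.array([ray('top',u+x0,v+y0,.04)[:2] for u,v in ct[:,0]],np.float32)*1000);print('rect',r)
h=cv2.fillPoly(np.zeros_like(m),[cv2.convexHull(ct)],1)
d=cv2.erode(h,np.ones((5,5)))&(s<120).astype(np.uint8)
n,l,stt,c=cv2.connectedComponentsWithStats(d)
for i in range(1,n):
    if stt[i,4]>=3: print(c[i]+[x0,y0],stt[i])
seat=np.array([.557,-.289])
for px,py in((-56,0),(61,0),(25,59.5),(25,-59.5),(-25,59.5),(-25,-59.5)):
    P=seat-np.array([px,py])/1000
    print((px,py),'base',np.round(proj('top',[*P,.04]),1),'tip',np.round(proj('top',[*P,.064]),1))
E
```

```text
[[  12   10   66   66 4027]]
rect ((552.412109375, -286.79827880859375), (151.56353759765625, 148.4417266845703), 0.029300305992364883)
[426.7143 224.5714] [45 16  4  2  7]
[400.8333 237.1667] [20 28  3  3  6]
[452.7 238.7] [71 29  4  4 10]
[400.8 258.6] [20 50  3  2  5]
[453.3333 260.2222] [72 51  4  3  9]
[427.5 275.2] [46 66  4  3 10]
(-56, 0) base [424.9 224.8] tip [427.6 222.7]
(61, 0) base [425.5 275.3] tip [428.2 274.3]
(25, 59.5) base [451.2 260.3] tip [454.5 259. ]
(25, -59.5) base [399.4 258.8] tip [401.5 257.4]
(-25, 59.5) base [450.7 238.8] tip [454. 237.]
(-25, -59.5) base [399.3 237.2] tip [401.4 235.4]
```

```bash
python3 - <<'E'
from h import *
from scipy.optimize import least_squares
B=[(426.71,224.57),(427.5,275.2),(453.33,260.22),(400.8,258.6),(452.7,238.7),(400.83,237.17)]
L=np.array([(-56,0),(61,0),(25,59.5),(25,-59.5),(-25,59.5),(-25,-59.5)])/1000
for z in(.045,.055,.06):
    def f(p):
        c,s=np.cos(p[2]),np.sin(p[2]);o=[]
        for q,b in zip(L,B):
            P=p[:2]-np.array([c*q[0]-s*q[1],s*q[0]+c*q[1]]);o+=list(np.array(proj('top',[*P,z]))-b)
        return o
    r=least_squares(f,[.557,-.289,0],x_scale=[.01,.01,.1]);print(z,r.x[:2],np.degrees(r.x[2]),np.sqrt(np.mean(r.fun**2)))
E
```

```text
0.045 [ 0.5566 -0.2919] 0.07241752773951372 0.13269771638528832
0.055 [ 0.5551 -0.2893] 0.07735058597385147 0.1716676942535852
0.06 [ 0.5543 -0.288 ] 0.07985347899649686 0.2501453714967063
```

Request:
carry_out --pt "0 0 0 1.9 -1" --pt "-6 -1.5 0 0 -1" --pt "-12 -3 0 0 -1" --pt "-18 -4 0 0 -1" --pt "-24 -5.5 0 0 -1" --pt "-30 -7 0 0 -1" --pt "-30 -7 0 0 -1" --pt "-30 -7 0 0 -1" --pt "-30 -7 0 0 -1" --pt "-26 -6 0 0 -1" --pt "-20 -4.5 0 0 -1" --pt "-14 -3 0 0 -1"

```text
time_s: 27.52
tcp_pos: [0.5114, -0.2795, 0.2143]
orientation: [0.708, 0.707, -0.0, 0.0]
ft_force: [-0.4, 0.1, -6.3]
width: 0.0116
grip_force: 58.5
```

Request:
carry_out --pt "-8 -2 0 0 -1" --pt "-4 -0.5 3 0 -1" --pt "0 0 6 0 -1" --pt "0 0 8 0 -1" --pt "0 0 10 0 -1" --pt "0 0 10 0 -1" --pt "0 0 10 0 -1" --pt "0 0 8 0 -1" --pt "0 0 6 0 -1" --pt "0 0 3 0 -1" --pt "0 0 0 0 -1"

```text
time_s: 28.9
tcp_pos: [0.5095, -0.2899, 0.1502]
orientation: [0.707, 0.707, -0.0, -0.0]
ft_force: [0.0, 0.8, -6.5]
width: 0.0111
grip_force: 58.4
```

```bash
python3 - <<'E'
from h import *
st()
snap('side');snap('top')
tips('side',['scoop_base','scoop_grip','blank0_mid','scale_seat'],2)
tips('top',['scoop_base','blank0_mid'],2)
E
```

```text
28.9 tcp [ 0.5095 -0.2899  0.1502] R
 [[ 0.0004  1.     -0.0002]
 [ 1.     -0.0004  0.0001]
 [ 0.0001 -0.0002 -1.    ]] F [ 0.0301  0.8054 -6.5045] w 0.01106046825290403 58.38059842586517
side scoop_base [ 0.5579 -0.2916  0.0935] 0.65
side blank0_mid [ 0.5825 -0.2471  0.1049] 0.41
side scale_seat [ 0.5575 -0.2924  0.0397] 0.72
side scale_seat [ 0.6756 -0.228   0.0023] 0.67
top scoop_base [ 0.5538 -0.2892  0.0956] 0.63
top blank0_mid [ 0.582  -0.2475  0.107 ] 0.69
```

Request:
carry_out --pt "0 0 5 0 -1" --pt "0 0 8 0 -1" --pt "0 0 8 0 -1" --pt "0 0 5 0 -1" --pt "0 0 4 0 -1" --pt "0 0 3 0 -1" --pt "0 0 3 0 -1" --pt "0 0 3 0 -1" --pt "0 0 0 0 -1"

```text
time_s: 30.42
tcp_pos: [0.5093, -0.2898, 0.111]
orientation: [0.707, 0.707, -0.0, -0.0]
ft_force: [-0.3, -0.2, -6.3]
width: 0.0109
grip_force: 58.4
```

Request:
carry_out --pt "0 0 3 0 -1" --pt "0 0 3 0 -1" --pt "0 0 3 0 -1" --pt "0 0 3 0 -1" --pt "0 0 2 0 -1" --pt "0 0 0 0 -1"

```text
time_s: 31.18
tcp_pos: [0.5093, -0.2898, 0.097]
orientation: [0.707, 0.707, -0.0, -0.0]
ft_force: [0.1, 0.7, -6.7]
width: 0.0112
grip_force: 58.5
```

Request:
carry_out --pt "0 0 1 0 -1" --pt "0 0 1 0 -1" --pt "0 0 0 0 -1"

```text
time_s: 31.55
tcp_pos: [0.5095, -0.2899, 0.0952]
orientation: [0.707, 0.707, -0.0, -0.0]
ft_force: [0.0, 0.2, -5.9]
width: 0.0113
grip_force: 58.5
```

Request:
carry_out --pt "0 0 1 0 -1" --pt "0 0 1 0 -1" --pt "0 0 0 0 -1"

```text
time_s: 31.92
tcp_pos: [0.5101, -0.2904, 0.0946]
orientation: [0.707, 0.707, 0.0, 0.001]
ft_force: [-2.1, 0.2, 3.6]
width: 0.0115
grip_force: 60.0
```

The scoop is on the seat. Now I'll release and retreat.

Request:
carry_out --pt "0 0 -1 0 -1" --pt "0 0 -0.5 0 -1" --pt "0 0 0 0 -0.5" --pt "0 0 0 0 -0.1" --pt "0 0 0 0 0.2" --pt "0 0 0 0 0.2" --pt "0 0 -15 0 0.2" --pt "0 0 -30 0 0.2" --pt "0 0 -45 0 0.2" --pt "0 0 -45 0 0.2" --pt "0 -45 -30 0 0.2" --pt "0 0 0 0 0.2"

```text
time_s: 33.42
tcp_pos: [0.4646, -0.2911, 0.2649]
orientation: [0.708, 0.707, 0.0, 0.004]
ft_force: [0.2, -1.1, 0.0]
width: 0.0512
grip_force: 0.0
```

```bash
python3 - <<'E'
from h import *
st()
snap('side');snap('top')
for c in('side','top'): tips(c,['scoop_base','scoop_grip','blank0_mid','scale_seat'],5)
for c in('side','top'):
  for d in robot.trace(c,'blank0_mid')[:6]:
    v,u=np.nonzero(d['pixels']);print(c,round(d['score'],2),len(u),u.min(),u.max(),v.min(),v.max())
E
```

```text
33.425 tcp [ 0.4646 -0.2911  0.2649] R
 [[ 0.0016  1.      0.006 ]
 [ 1.     -0.0015 -0.0047]
 [-0.0047  0.0061 -1.    ]] F [ 0.2206 -1.1486  0.0152] w 0.0512175676932626 0.0
side scoop_base [ 0.5586 -0.2894  0.038 ] 0.92
side scoop_grip [ 0.5032 -0.2878  0.1179] 0.92
side scoop_grip [ 0.5936 -0.2783  0.0516] 0.28
side blank0_mid [ 0.5828 -0.2478  0.0466] 0.55
side scale_seat [ 0.555  -0.2919  0.0429] 0.78
top scoop_base [ 0.5541 -0.2875  0.0398] 0.91
top scoop_grip [ 0.5103 -0.2865  0.1184] 0.55
top blank0_mid [ 0.579  -0.2455  0.0533] 0.55
top blank0_mid [ 0.6022 -0.318   0.0545] 0.51
side 0.55 110 312 328 193 200
top 0.73 173 404 414 228 247
```

```bash
python3 - <<'E'
from h import *
print(robot.close_job())
E
```

```text
the job is handed in; nothing more can be done
None
```

The job is handed in at about 34 s: the scoop sits between the scale's pegs, mouth away from the robot, with all four blanks in it by the load on the wrist and the picture after the lift; the hand-in gave no verdict.

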